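Cooled copper blanks to the finishing tray in reverse order

TASK

Four soldered copper blanks have cooled on the four tiles along the firebrick; move them into the four bays of the wooden tray in the reverse of their order in the row, so that the last one soldered comes first to the file: seen from the robot, the blank furthest left on the brick goes into the bay furthest right, the next one into the next bay, and so on, one to a bay. Set each one down gently, without dropping it, upright with its open end up and flat on the floor of its bay.

Things in the scene. Friction and masses are not known exactly. Their poses are not given: they have to be found in the camera images.
- cup_mid (a point): Wide round copper cup, 50 mm across, 40 mm tall, straight 3 mm wall. Loose, about 0.1 to 0.18 kg, bare copper, open on top, closed bottom. This point is its centre, half-way up (20 mm above its underside). Its x and y axes are level, z points up out of the open end at the start. It starts standing upright near the middle of its own tile, turned up to 0.25 rad from the tile's axes. Its position in the row is chance.
- tube_mid (a point): Tall slim copper tube, 28 mm across, 60 mm tall, standing on a round foot 40 mm across and 4 mm thick. Loose, about 0.1 to 0.18 kg, bare copper, open on top, closed bottom. This point is its centre, half-way up (30 mm above its underside). Its x and y axes are level, z points up out of the open end at the start. It starts standing upright near the middle of its own tile, turned up to 0.25 rad from the tile's axes. Its position in the row is chance.
- square_mid (a point): Square copper box, 38 x 38 mm, 40 mm tall, 3 mm walls, sides along its x and y. Loose, about 0.1 to 0.18 kg, bare copper, open on top, closed bottom. This point is its centre, half-way up (20 mm above its underside). Its x and y axes are level, z points up out of the open end at the start. It starts standing upright near the middle of its own tile, turned up to 0.25 rad from the tile's axes. Its position in the row is chance.
- oblong_mid (a point): Oblong copper box, 28 mm along its x and 50 mm along its y, 40 mm tall, 3 mm walls; the long side lies roughly along the row. Loose, about 0.1 to 0.18 kg, bare copper, open on top, closed bottom. This point is its centre, half-way up (20 mm above its underside). Its x and y axes are level, z points up out of the open end at the start. It starts standing upright near the middle of its own tile, turned up to 0.25 rad from the tile's axes. Its position in the row is chance.
- tile_cup: The fixed cream soldering tile under the cup blank at the start (66 x 66 mm, 10 mm thick, a border of small brown holes); all four tiles are alike and stay put, so it marks where in the row this blank stood. Origin: centre of its underside; top face 10 mm above. Axes parallel to the firebrick's.
- tile_tube: The fixed cream soldering tile under the tube blank at the start (66 x 66 mm, 10 mm thick, a border of small brown holes); all four tiles are alike and stay put, so it marks where in the row this blank stood. Origin: centre of its underside; top face 10 mm above. Axes parallel to the firebrick's.
- tile_square: The fixed cream soldering tile under the square blank at the start (66 x 66 mm, 10 mm thick, a border of small brown holes); all four tiles are alike and stay put, so it marks where in the row this blank stood. Origin: centre of its underside; top face 10 mm above. Axes parallel to the firebrick's.
- tile_oblong: The fixed cream soldering tile under the oblong blank at the start (66 x 66 mm, 10 mm thick, a border of small brown holes); all four tiles are alike and stay put, so it marks where in the row this blank stood. Origin: centre of its underside; top face 10 mm above. Axes parallel to the firebrick's.
- brick: Fixed dull brown-buff firebrick slab, 85 mm (x) by 340 mm (y), 30 mm high, carrying the four tiles in a row along its y at -112.5, -37.5, 37.5 and 112.5 mm (75 mm apart). Origin: centre of its underside, on the bench top. +y is to the robot's left (yaw within 0.12 rad). The blanks stand on the tiles 40 mm above the bench. Brick and tray lie one nearer and one further from the robot, either way round.
- tray: Fixed shallow wooden tray, 112 mm (x) by 306 mm (y), 17 mm high, with four open bays in a row along its y, centred at -112.5, -37.5, 37.5 and 112.5 mm. Each bay is 69 mm (y) by 100 mm (x) inside; floor 8 mm above the bench, rims and dividers 6 mm thick and 9 mm above the floor. Origin: centre of its underside. +y is to the robot's left (yaw within 0.12 rad). Neighbours are close along the row, so grip with the fingers closing across the row (along x).
Things that resemble listed ones, but are neither listed nor needed, are in the scene too. What is shaped like the part that bears oblong_mid but blue or white is not meant.

How it is judged:
By the outcome, as a careful person would: the job done as asked, in the order asked, and still so for the second after the job is handed in, with the robot touching nothing.
It also fails if it takes over 99 s, if anything falls off the work surface, if the arm or the gripper's body presses on something with over 40 N, if the wrist force passes 120 N, or if a joint passes its speed limit or range.

ROBOT

A 7-joint arm with a two-finger parallel gripper is mounted at the origin on the work surface. World frame = base frame: x ahead of the robot, y to its left, z up, the work surface at z = 0. Lengths are in m, angles in rad, forces in N, time in s.
With the tool pointing down it reaches from about 0.4 to 0.875 m from the base axis. Payload 19.3 kg.
Tool frame: the origin (TCP) lies midway between the tips of the shut fingers; the grasp point (between the pads) lies 19 mm behind it; z points along the fingers, y is the direction in which the jaws open and shut (so a half turn about z gives the same grasp; the last joint's range is limited). The gripper opens to 85 mm and grips with 20 to 120 N. Pads are 22 mm wide; open, the fingers measure 114 mm over their backs; the gripper's body (76 mm by 85 mm) begins 54 mm behind the grasp point. The pads swing forward as they close: fully open they stand 13 mm farther back than shut.
Start: joints at [1.087, 0.521, -0.036, 1.599, 0.021, 1.021, -0.113], TCP at [0.251, -0.572, 0.231] pointing down, gripper open.
Joint ranges: [-2.91, 2.91], [-0.3, 2.13], [-1.5, 1.42], [0.17, 2.43], [-1.26, 4.41], [0.16, 1.93], [-2.52, 2.52]. Speed limits (rad/s): [1.89, 1.89, 2.39, 2.39, 3.01, 3.01, 3.01].

INTERFACE

Orientations are given as [roll, pitch, yaw] about the fixed x, y, z axes, in that order (R = Rz(yaw) Ry(pitch) Rx(roll)).
In Python, from workcell import bot gives the robot as it stands.
- The arm moves only by the tool servo_tool, never from a script. Its argument "plan" is a list of rows, each a list of 5 numbers: the shift along the world's x, y, z in mm, then the turn about the world's z in rad, then the gripper's target within -1 to 1 (shut at 1, half-way at 0, fully open at -1). In form: [[tx, ty, tz, yaw, jaw], ...]. A call has exactly 10 rows; each row is the pose to reach, as a shift and turn from the pose commanded when the call began; what a row does not reach only later rows make up. A row lasts 1/12 s, in which the tool goes at most 41.7 mm and 7.16 degrees, less where a joint would pass 70% of its speed; a pose out of reach is approached as far as the arm can. A call with a gripper value outside its range is refused whole. The fingers move at their own pace and stop on an object; "squeeze" is the grip in N (left out, the last holds). Time passes only in rows, so rows that repeat a pose let the fingers close, or fill a call up. It gives the time, the measured TCP pose, the force and the opening at its end, in the units of the state.
- bot.observe(): the state, without advancing time (a new reading comes with each control period).
- bot.grab_frame(name): name is "scene" or "side" or "wrist"; returns the picture (384x512x3 uint8, blue, green, red); there is no depth.
- bot.calibration(name): a dict with "fx", "fy", "cx", "cy" (pixels), "T" (4x4, takes a point from camera to world coordinates). Camera axes: x right, y down, z forward; pixel columns grow to the right and rows downward; lengths in m; the calibration is good to about 2 mm. The wrist camera is an equidistant fisheye: a pixel r from the principal point sees the ray r / f radians off the axis. A picture is of the moment at which its call begins: read the wrist's pose just before it. calibration takes no time and is no camera call; for the wrist camera it gives the pose at the moment of the call.
- bot.job_done(): hands the job in, once; it reports no verdict.
The state is a dict: "clock": time; "qpos": joint angles; "qd": joint speeds; "joint_efforts": joint torques, N m; "position": TCP position; "tool_rot": TCP orientation; "force": force on the tool from outside, world axes, zero at the start; "moment": the same for the moment, N m; "grip_width": finger opening in m.
Only numpy, scipy, OpenCV 4.12 (cv2) and the standard library are available. Lean on these libraries where they do the work, as an engineer would, in place of code of your own. Each camera call takes 0.05 s, during which the arm holds its last target.

## Working session

There is one attempt and no reset: what is moved stays moved. The work goes in short steps, Python scripts to look and compute and a tool call to move; the robot and the scene stay as the last step left them, time stands still between calls to the robot, and variables do not carry over. Pictures are saved under pics/ and viewed, and the job is handed in when it is done.

Besides the shell and the picture viewer there is one more tool, called after "Call:" by a JSON object that holds its "method" and its "body", one argument or row to a line. servo_tool: Moves the arm, as the interface text tells. Its arguments: {"type":"object","properties":{"plan":{"type":"array","items":{"type":"array","items":{"type":"number"}}},"squeeze":{"type":"number"}},"required":["plan"]}

```bash
mkdir -p pics; ls
python3 - <<'E'
from workcell import bot
import cv2
print(bot.observe())
for n in ["scene","side","wrist"]:
    cv2.imwrite(f"pics/{n}0.png",bot.grab_frame(n)); c=bot.calibration(n); print(n,c)
E
```

```text
pics
{'clock': 0.0, 'qpos': array([ 1.08679883,  0.52203679, -0.03632555,  1.59997318,  0.02120151,
        1.02109772, -0.1128187 ]), 'qd': array([-0.00033156, -0.00028069,  0.00077978, -0.00076395, -0.00056816,
       -0.00084248,  0.00127519]), 'joint_efforts': array([-1.07232307e-03, -9.27120137e+01,  1.97946198e+00, -3.69941032e+01,
        1.77650439e-02,  8.01346963e-03, -5.44800173e-05]), 'position': array([ 0.25114181, -0.57196956,  0.23072403]), 'tool_rot': array([-3.14046563e+00,  8.20400717e-05,  4.13767422e-01]), 'force': array([-0.71867152,  0.3926744 ,  0.68886091]), 'moment': array([ 0.02155669, -0.00356411,  0.04295658]), 'grip_width': 0.08547289012019009}
scene {'fx': 393.38575888509547, 'fy': 393.38575888509547, 'cx': 255.64283265988072, 'cy': 190.2824296232256, 'T': array([[ 0.12763721,  0.61174801, -0.78068759,  1.28472128],
       [ 0.99179295, -0.07281143,  0.10509638, -0.13110684],
       [ 0.00744952, -0.78769466, -0.61602081,  0.58464212],
       [ 0.        ,  0.        ,  0.        ,  1.        ]])}
side {'fx': 350.17571831835147, 'fy': 350.17571831835147, 'cx': 258.19352109210826, 'cy': 192.12329624845745, 'T': array([[ 0.91248748, -0.28744289,  0.29110684,  0.44683292],
       [-0.40878693, -0.61259104,  0.6764802 , -0.46641997],
       [-0.01611998, -0.73628038, -0.67648455,  0.52505458],
       [ 0.        ,  0.        ,  0.        ,  1.        ]])}
wrist {'fx': 297.3186396354542, 'fy': 297.3186396354542, 'cx': 255.40237890223185, 'cy': 192.43960783017025, 'T': array([[ 4.02156563e-01, -8.77543674e-01, -2.61126789e-01,
         3.16515219e-01],
       [-9.15570914e-01, -3.85459516e-01, -1.14677211e-01,
        -5.43745183e-01],
       [-1.95450825e-05,  2.85198286e-01, -9.58468537e-01,
         3.72680859e-01],
       [ 0.00000000e+00,  0.00000000e+00,  0.00000000e+00,
         1.00000000e+00]])}
```

View pics/scene0.png

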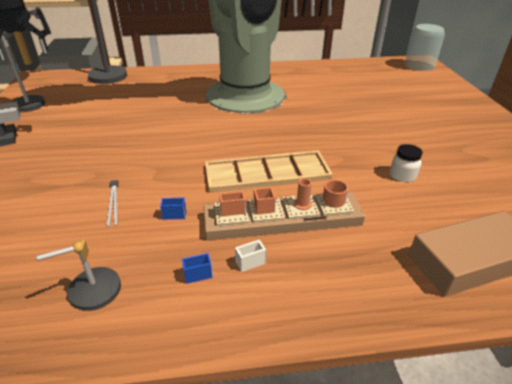

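View pics/side0.png

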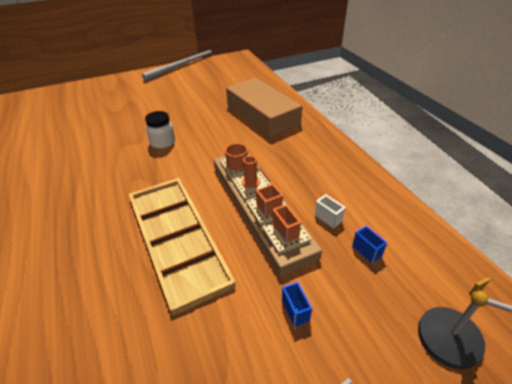

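View pics/wrist0.png

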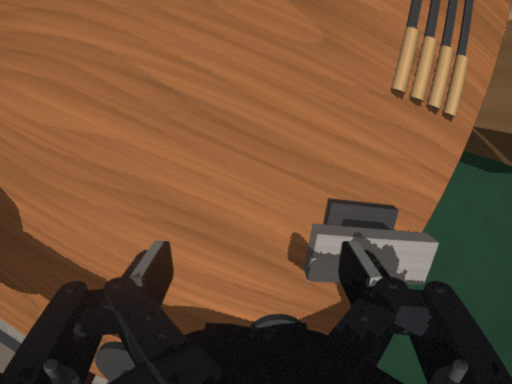

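Seen from the robot, the tray is nearer and the brick further. In the scene picture the row from the robot's left (image right) is cup (335,194), tube (304,194), square (264,201), oblong (232,204). The blue (173,208), (197,267) and white (250,256) boxes are distractors. I'll enlarge to confirm and measure.

Run:
```python
import cv2
a=cv2.imread("pics/scene0.png")[145:245,195:370]
cv2.imwrite("pics/sc.png",cv2.resize(a,None,fx=4.5,fy=4.5,interpolation=cv2.INTER_CUBIC))
a=cv2.imread("pics/side0.png")[140:315,125:325]
cv2.imwrite("pics/si.png",cv2.resize(a,None,fx=3.4,fy=3.4,interpolation=cv2.INTER_CUBIC))
```

```text
(no output)
```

View pics/sc.png

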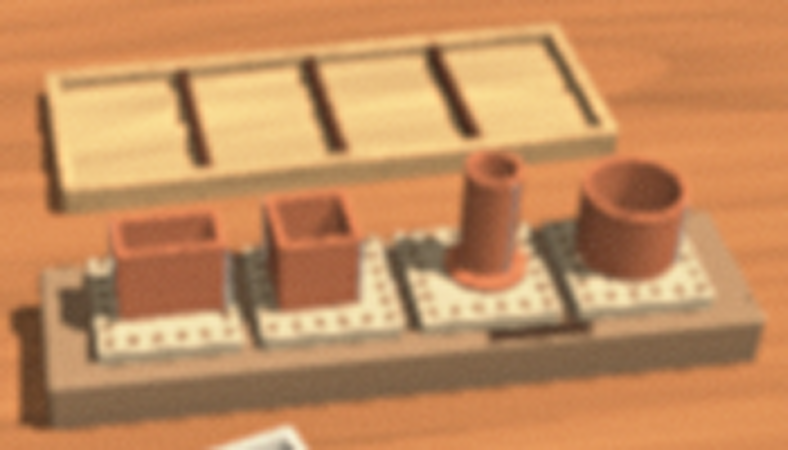

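View pics/si.png

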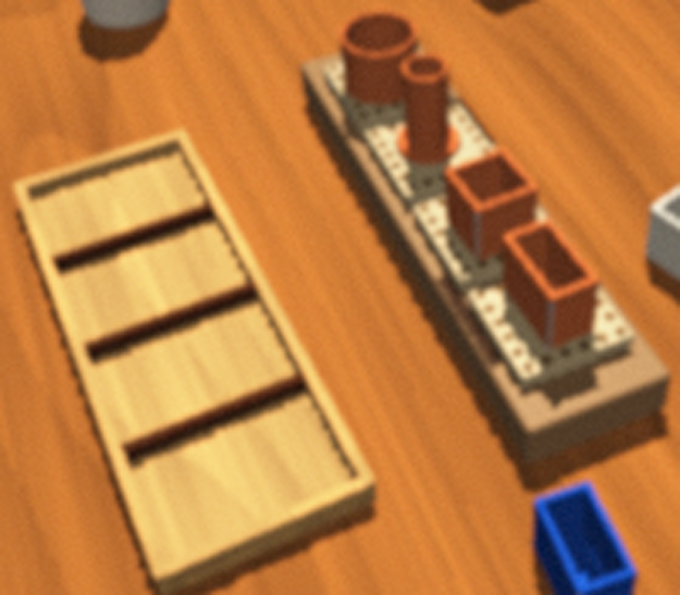

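```bash
cat > h.py <<'E'
import numpy as np
from scipy.optimize import least_squares
def proj(c,P):
    T=c['T'];p=(np.asarray(P)-T[:3,3])@T[:3,:3]
    return np.c_[c['fx']*p[:,0]/p[:,2]+c['cx'],c['fy']*p[:,1]/p[:,2]+c['cy']]
def projw(c,P):
    T=c['T'];p=(np.asarray(P)-T[:3,3])@T[:3,:3]
    r=np.hypot(p[:,0],p[:,1]);th=np.arctan2(r,p[:,2])
    return np.c_[c['cx']+c['fx']*th*p[:,0]/r,c['cy']+c['fy']*th*p[:,1]/r]
def place(L,q):
    c,s=np.cos(q[2]),np.sin(q[2]);L=np.asarray(L,float)
    return np.c_[q[0]+c*L[:,0]-s*L[:,1],q[1]+s*L[:,0]+c*L[:,1],L[:,2]]
def fit(obs,q0,free=3,loss='soft_l1'):
    # obs list of (projfn,calib,Lpts,pix)
    f=lambda q:np.concatenate([(fn(c,place(L,np.r_[q,np.zeros(3-len(q))]))-px).ravel() for fn,c,L,px in obs])
    r=least_squares(f,q0[:free],loss=loss)
    return r.x,f(r.x).reshape(-1,2)
E
python3 - <<'E'
from workcell import bot
from h import *
S=bot.calibration("scene");D=bot.calibration("side")
sc=lambda a:(np.array(a,float)+.5)/4.5-.5+[195,145]
si=lambda a:(np.array(a,float)+.5)/3.4-.5+[125,140]
def box(a,b,z): return {'nn':[-a/2,-b/2,z],'np':[-a/2,b/2,z],'pp':[a/2,b/2,z],'pn':[a/2,-b/2,z]}
def go(n,a,b,z,s,d,q0):
    B=box(a,b,z)
    q,r=fit([(proj,S,[B[k] for k in s],sc(list(s.values()))),(proj,D,[B[k] for k in d],si(list(d.values())))],q0)
    print(n,q.round(4),'res',r.round(1).tolist())
go('tray',.112,.306,.017,{'nn':(45,78),'np':(555,25),'pp':(616,130),'pn':(65,195)},{'nn':(15,185),'np':(15,185)} and {'np':(15,185),'pp':(183,133),'pn':(372,485),'nn':(160,578)},[.5,0,0])
go('brick',.085,.34,.03,{'nn':(45,270),'np':(708,215),'pp':(765,320),'pn':(50,395)},{'np':(303,65),'nn':(530,425),'pn':(667,372)},[.6,0,0])
go('obl',.028,.05,.08,{'nn':(112,218),'np':(213,212),'pp':(228,250),'pn':(120,258)},{'np':(503,238),'pp':(545,225),'pn':(598,282),'nn':(557,305)},[.6,-.1,0])
go('sq',.038,.038,.08,{'nn':(263,200),'np':(343,192),'pp':(359,237),'pn':(275,247)},{'np':(447,180),'pp':(495,150),'pn':(537,188),'nn':(487,215)},[.6,0,0])
for n,z,a,b in (('tube',.1,(494,170),(424,70)),('cup',.08,(632,190),(379,42))):
    q,r=fit([(proj,S,[[0,0,z]],sc([a])),(proj,D,[[0,0,z]],si([b]))],[.6,.1,0],2);print(n,q.round(4),r.round(1).tolist())
E
```

```text
tray [0.4756 0.0055 0.06  ] res [[-0.4, -0.7], [-0.2, -0.1], [0.2, 0.4], [-0.8, -0.7], [-0.5, -0.1], [0.1, -1.0], [1.5, -1.3], [-0.6, 0.3]]
brick [0.658  0.0144 0.0166] res [[-1.2, -0.1], [0.9, -0.9], [1.8, 0.4], [-0.6, -1.0], [-0.9, -1.3], [-0.2, 1.2], [2.1, -0.5]]
obl [ 0.6585 -0.0971  0.0836] res [[-1.4, 0.4], [0.0, -1.3], [-0.8, -1.4], [-1.3, 0.0], [-0.4, -0.3], [0.6, -2.0], [0.6, -1.0], [-1.2, -1.7]]
sq [ 0.6561 -0.0316  0.1401] res [[-1.5, -0.0], [-1.9, -1.1], [-0.1, -0.1], [0.6, 0.7], [-1.0, -1.8], [1.6, -0.3], [0.7, -0.2], [-1.8, -0.3]]
tube [0.6538 0.0543] [[-0.3, -0.7], [0.3, -0.9]]
cup [0.651  0.1226] [[-0.5, -0.6], [0.3, -2.2]]
```

Call:
{"method": "servo_tool", "body": {
  "plan": [
    [20,36,5,0.115,-1],
    [40,72,10,0.23,-1],
    [60,108,15,0.345,-1],
    [80,144,20,0.46,-1],
    [100,180,20,0.575,-1],
    [120,216,20,0.69,-1],
    [140,252,20,0.805,-1],
    [160,288,20,0.92,-1],
    [180,324,20,1.035,-1],
    [200,358,20,1.157,-1]
  ],
  "squeeze": 40
}}

```text
clock: 0.98
position: [0.4518, -0.2121, 0.2514]
tool_rot: [3.141, 0.0, 1.576]
force: [0.3, -1.1, -0.0]
grip_width: 0.085
```

Call:
{"method": "servo_tool", "body": {
  "plan": [
    [20,36,0,0,-1],
    [40,72,0,0,-1],
    [60,108,0,0,-1],
    [80,144,0,0,-1],
    [100,175,0,0,-1],
    [115,200,0,0,-1],
    [120,210,0,0,-1],
    [120,210,0,0,-1],
    [120,210,0,0,-1],
    [120,210,0,0,-1]
  ]
}}

```text
clock: 1.82
position: [0.5708, -0.0056, 0.2511]
tool_rot: [-3.141, 0.001, 1.569]
force: [0.1, -0.5, -0.9]
grip_width: 0.085
```

Run:
```python
from workcell import bot
import cv2,pickle
o=bot.observe();c=bot.calibration("wrist");pickle.dump(c,open("w1.pkl","wb"))
im=bot.grab_frame("wrist");cv2.imwrite("pics/w1.png",im);cv2.imwrite("pics/w1b.png",cv2.resize(im,None,fx=1.56,fy=1.56,interpolation=cv2.INTER_CUBIC))
print(o['clock'],o['position'],o['tool_rot'],o['qpos'].round(2),c['T'][:3,3])
```

```text
1.8167 [ 0.57078486 -0.00561527  0.25112529] [-3.14100144e+00  7.09624810e-04  1.56949542e+00] [ 0.26  0.45 -0.48  1.71  0.24  1.05 -0.31] [0.56980238 0.06628159 0.39288892]
```

View pics/w1b.png

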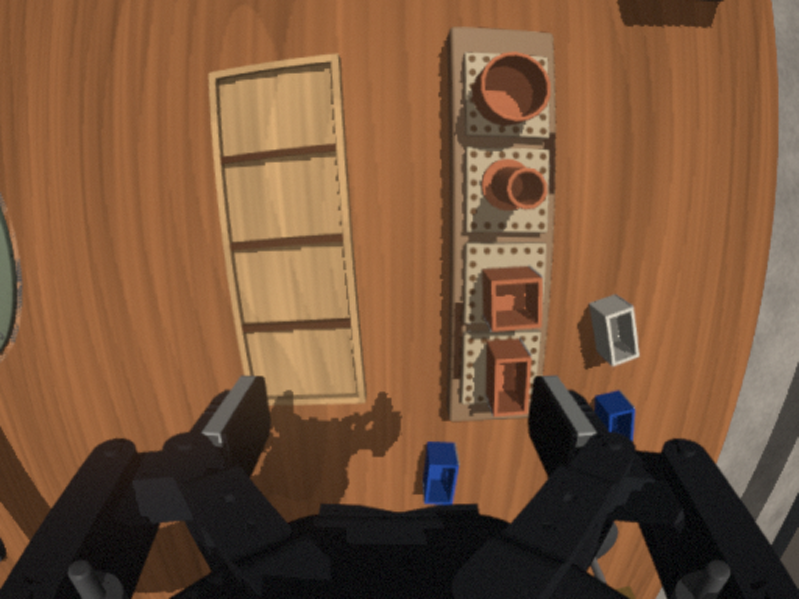

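The wrist view shows the tray left of centre, and the row on the brick at x≈515. From the top: cup (512,88), tube rim (526,187), square (513,302), oblong (510,383).

Run:
```python
import cv2
im=cv2.imread("pics/w1.png")
cv2.imwrite("pics/w1c.png",cv2.resize(im[25:155,285:365],None,fx=4.6,fy=4.6,interpolation=cv2.INTER_CUBIC))
cv2.imwrite("pics/w1d.png",cv2.resize(im[145:275,285:365],None,fx=4.6,fy=4.6,interpolation=cv2.INTER_CUBIC))
```

```text
(no output)
```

View pics/w1c.png

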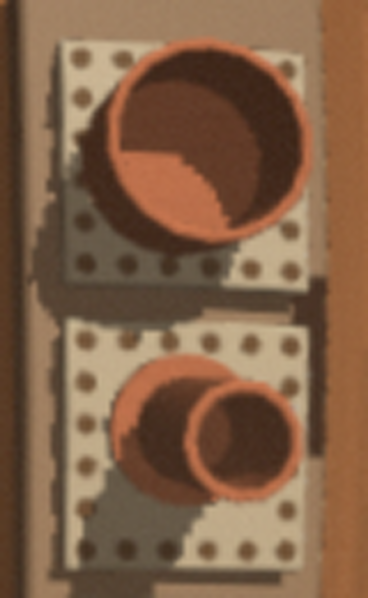

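View pics/w1d.png

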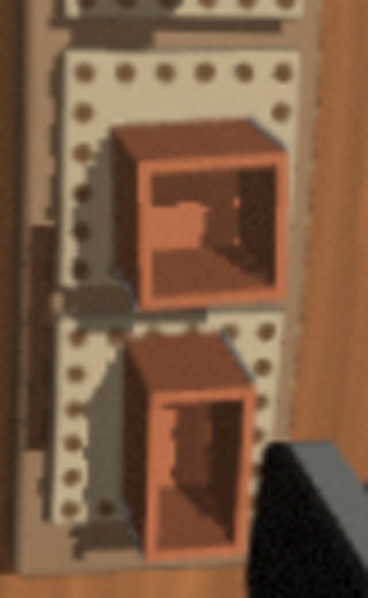

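```bash
cat >> h.py <<'E'
def box(a,b,z): return {'nn':[-a/2,-b/2,z],'np':[-a/2,b/2,z],'pp':[a/2,b/2,z],'pn':[a/2,-b/2,z]}
E
python3 - <<'E'
from h import *
import pickle
W=pickle.load(open("w1.pkl","rb"))
c1=lambda a:(np.array(a,float)+.5)/4.6-.5+[285,25]
c2=lambda a:(np.array(a,float)+.5)/4.6-.5+[285,145]
c0=lambda a:(np.array(a,float)+.5)/1.56-.5
def go(n,a,b,z,cv,s,q0):
    B=box(a,b,z)
    q,r=fit([(projw,W,[B[k] for k in s],cv(list(s.values())))],q0)
    print(n,q.round(4),'res',r.round(1).tolist())
    return q
q=go('tray',.112,.306,.017,c0,{'np':(210,73),'pp':(338,55),'pn':(364,402)},[.5,0,0])
print(place([[0,-.1125,0],[0,-.0375,0],[0,.0375,0],[0,.1125,0]],q).round(4))
q=go('brick',.085,.34,.03,c0,{'np':(452,28),'pp':(552,33),'nn':(449,420)},[.6,0,0])
print(place([[0,-.1125,0],[0,-.0375,0],[0,.0375,0],[0,.1125,0]],q).round(4))
go('obl',.028,.05,.08,c2,{'np':(150,392),'pp':(255,385),'pn':(247,550),'nn':(145,560)},[.6,-.1,0])
go('sq',.038,.038,.08,c2,{'np':(137,162),'pp':(287,150),'pn':(289,298),'nn':(142,308)},[.6,-.1,0])
for n,z,a in (('tube',.1,(245,440)),('cup',.08,(210,140))):
    q,r=fit([(projw,W,[[0,0,z]],c1([a]))],[.6,.1,0],2);print(n,q.round(4),r.round(1).tolist())
E
```

```text
tray [0.4738 0.0039 0.0512] res [[-0.9, -0.2], [0.5, -0.5], [0.1, 1.3]]
[[ 0.4795 -0.1084  0.    ]
 [ 0.4757 -0.0335  0.    ]
 [ 0.4719  0.0414  0.    ]
 [ 0.468   0.1163  0.    ]]
brick [0.6551 0.0105 0.0171] res [[-1.2, -1.2], [1.6, 0.0], [0.0, 2.5]]
[[ 0.657  -0.102   0.    ]
 [ 0.6558 -0.027   0.    ]
 [ 0.6545  0.048   0.    ]
 [ 0.6532  0.123   0.    ]]
obl [ 0.657  -0.0969  0.062 ] res [[-0.1, -0.0], [0.1, -0.3], [-0.2, 0.2], [0.2, 0.2]]
sq [ 0.6551 -0.0301  0.0857] res [[0.1, -0.1], [0.3, -0.1], [-0.3, -0.4], [-0.1, 0.5]]
tube [0.6523 0.054 ] [[-0.0, 0.0]]
cup [0.6486 0.1235] [[0.0, 0.0]]
```

Call:
{"method": "servo_tool", "body": {
  "plan": [
    [20,32,-20,0,-1],
    [40,64,-40,0,-1],
    [60,96,-60,0,-1],
    [75,120,-80,0,-1],
    [79,127,-95,0,-1],
    [79,127,-105,0,-1],
    [79,127,-110,0,-1],
    [79,127,-110,0,-1],
    [79,127,-110,0,-1],
    [79,127,-110,0,-1]
  ]
}}

```text
clock: 2.7
position: [0.6507, 0.1214, 0.1426]
tool_rot: [3.14, 0.0, 1.569]
force: [-0.6, 0.1, 0.5]
grip_width: 0.0851
```

Run:
```python
from workcell import bot
import cv2,pickle
o=bot.observe();c=bot.calibration("wrist");pickle.dump(c,open("w2.pkl","wb"))
im=bot.grab_frame("wrist");cv2.imwrite("pics/w2.png",im);cv2.imwrite("pics/w2b.png",cv2.resize(im,None,fx=1.56,fy=1.56,interpolation=cv2.INTER_CUBIC))
print(o['clock'],o['position'],o['tool_rot'],o['qpos'].round(2),c['T'][:3,3])
```

```text
2.7 [0.6507033  0.12141898 0.14262475] [3.14001307e+00 1.77784656e-04 1.56907084e+00] [ 0.    0.71 -0.44  1.56  0.35  0.96 -0.55] [0.64943855 0.19325857 0.28442879]
```

View pics/w2b.png

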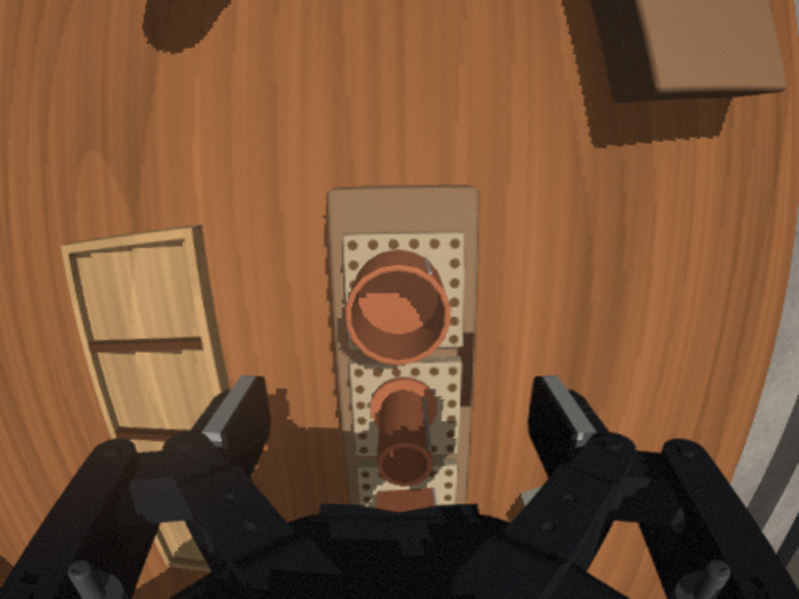

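Cup rim centre (398,312) lies on the image axis: x ≈ 0.6494, as predicted. Descending and closing.

Call:
{"method": "servo_tool", "body": {
  "plan": [
    [-1,2,-20,0,-1],
    [-1,2,-40,0,-1],
    [-1,2,-60,0,-1],
    [-1,2,-78,0,-1],
    [-1,2,-88,0,-1],
    [-1,2,-91,0,-1],
    [-1,2,-91,0,-1],
    [-1,2,-91,0,0.6],
    [-1,2,-91,0,1],
    [-1,2,-91,0,1]
  ]
}}

```text
clock: 3.58
position: [0.6498, 0.1248, 0.0514]
tool_rot: [3.14, -0.0, 1.571]
force: [1.1, 0.8, 1.0]
grip_width: 0.0514
```

Call:
{"method": "servo_tool", "body": {
  "plan": [
    [0,0,0,0,1],
    [0,0,0,0,1],
    [0,0,0,0,1],
    [0,0,0,0,1],
    [0,0,4,0,1],
    [0,0,14,0,1],
    [0,0,30,0,1],
    [0,0,50,0,1],
    [0,0,70,0,1],
    [0,0,80,0,1]
  ]
}}

```text
clock: 4.42
position: [0.6501, 0.125, 0.1335]
tool_rot: [3.139, -0.001, 1.571]
force: [0.2, -0.5, -1.8]
grip_width: 0.0493
```

```bash
cat > look.py <<'E'
from workcell import bot
import cv2,sys,pickle
n=sys.argv[1]; cams=sys.argv[2].split(',')
o=bot.observe();print(o['clock'],o['position'].round(4),o['tool_rot'].round(3),o['grip_width'],o['force'].round(1),o['qpos'].round(2))
for k in cams:
    pickle.dump(bot.calibration(k),open(f"{n}{k}.pkl","wb"))
    im=bot.grab_frame(k);cv2.imwrite(f"pics/{n}{k}_raw.png",im)
    if k=='scene': im=im[130:250,180:380]; f=4
    elif k=='side': im=im[120:320,110:330]; f=3
    else: f=1.5
    cv2.imwrite(f"pics/{n}{k}.png",cv2.resize(im,None,fx=f,fy=f,interpolation=cv2.INTER_CUBIC))
E
python3 look.py a wrist
```

```text
4.4167 [0.6501 0.125  0.1335] [ 3.139e+00 -1.000e-03  1.571e+00] 0.0493449804515297 [ 0.2 -0.5 -1.8] [-0.    0.72 -0.44  1.56  0.35  0.94 -0.56]
```

View pics/awrist.png

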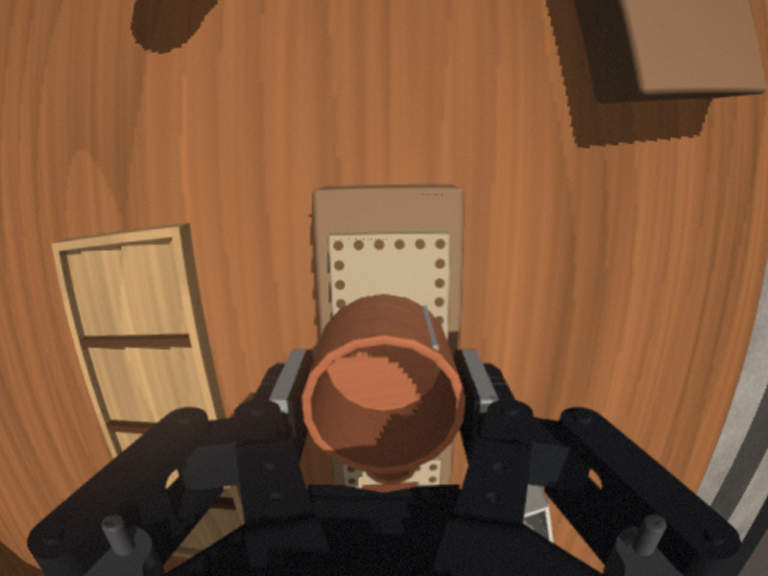

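Call:
{"method": "servo_tool", "body": {
  "plan": [
    [-10,-12,10,0.01,1],
    [-28,-38,10,0.02,1],
    [-49,-67,10,0.03,1],
    [-70,-96,10,0.04,1],
    [-91,-125,10,0.05,1],
    [-112,-154,10,0.05,1],
    [-133,-183,10,0.05,1],
    [-152,-209,10,0.05,1],
    [-165,-227,10,0.05,1],
    [-169,-233,10,0.05,1]
  ]
}}

```text
clock: 5.3
position: [0.4778, -0.1115, 0.1399]
tool_rot: [-3.14, 0.001, 1.617]
force: [0.2, 0.4, -1.1]
grip_width: 0.0491
```

Call:
{"method": "servo_tool", "body": {
  "plan": [
    [0,0,0,0,1],
    [0,0,-15,0,1],
    [0,0,-35,0,1],
    [0,0,-55,0,1],
    [0,0,-75,0,1],
    [0,0,-90,0,1],
    [0,0,-100,0,1],
    [0,0,-106,0,1],
    [0,0,-110,0,1],
    [0,0,-110,0,1]
  ]
}}

```text
clock: 6.13
position: [0.4805, -0.1078, 0.03]
tool_rot: [-3.141, -0.0, 1.621]
force: [-0.6, 0.3, -0.9]
grip_width: 0.049
```

```bash
python3 look.py b wrist,side
```

```text
6.1333 [ 0.4805 -0.1078  0.03  ] [-3.141 -0.     1.621] 0.048978359323115284 [-0.6  0.3 -0.9] [ 0.37  0.66 -0.36  2.07  0.48  0.49 -0.29]
```

View pics/bwrist.png

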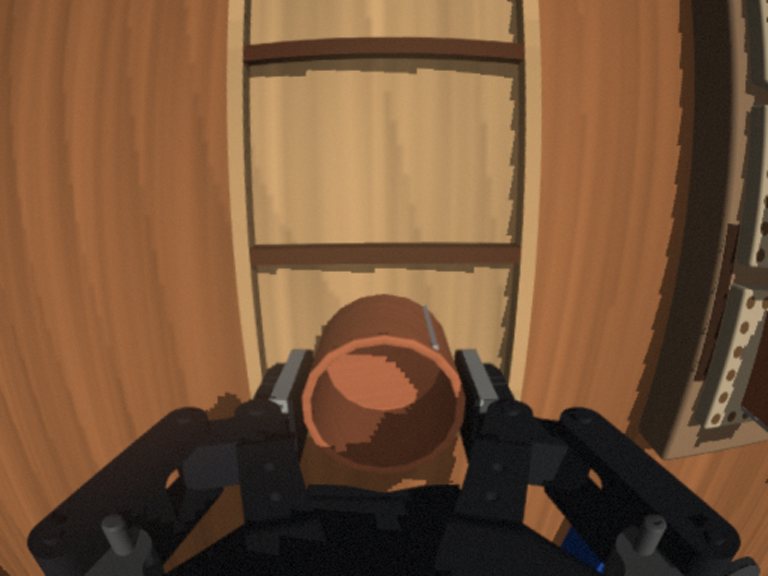

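View pics/bside.png

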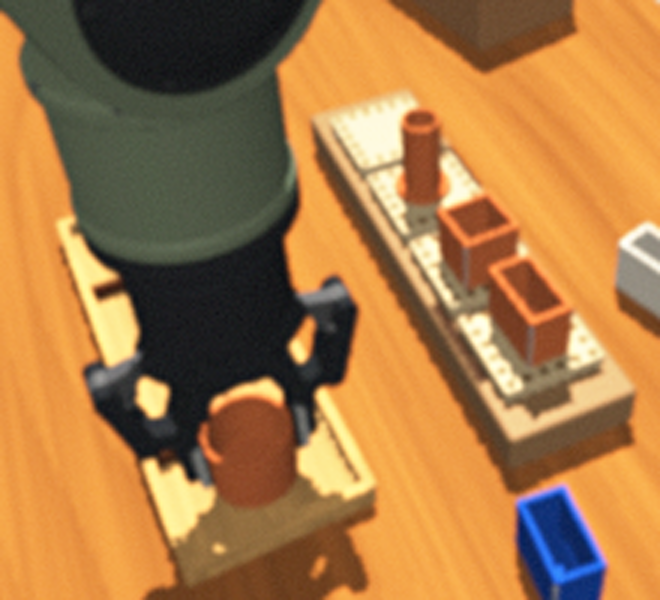

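Call:
{"method": "servo_tool", "body": {
  "plan": [
    [0,0,-3,0,1],
    [0,0,-6,0,1],
    [0,0,-8,0,1],
    [0,0,-9.5,0,1],
    [0,0,-10.5,0,1],
    [0,0,-11.2,0,1],
    [0,0,-11.8,0,1],
    [0,0,-12.2,0,1],
    [0,0,-12.5,0,1],
    [0,0,-12.5,0,1]
  ]
}}

```text
clock: 7.07
position: [0.4803, -0.1083, 0.0194]
tool_rot: [3.141, 0.001, 1.621]
force: [-13.9, 2.9, 48.0]
grip_width: 0.0493
```

Call:
{"method": "servo_tool", "body": {
  "plan": [
    [0,0,0.8,0,1],
    [0,0,1.5,0,1],
    [0,0,1.7,0,1],
    [0,0,1.7,0,1],
    [0,0,1.7,0,1],
    [0,0,1.7,0,1],
    [0,0,1.7,0,1],
    [0,0,1.7,0,1],
    [0,0,1.7,0,1],
    [0,0,1.7,0,1]
  ]
}}

```text
clock: 7.9
position: [0.4804, -0.1083, 0.0196]
tool_rot: [3.141, 0.0, 1.621]
force: [-1.3, 0.2, 7.5]
grip_width: 0.0491
```

Light contact (7 N). Release with a partial opening so that the finger backs stay inside the bay.

Call:
{"method": "servo_tool", "body": {
  "plan": [
    [0,0,0,0,0.2],
    [0,0,0,0,-0.1],
    [0,0,0,0,-0.3],
    [0,0,0,0,-0.45],
    [0,0,0,0,-0.45],
    [0,0,0,0,-0.45],
    [0,0,0,0,-0.45],
    [0,0,8,0,-0.45],
    [0,0,20,0,-0.45],
    [0,0,35,0,-0.45]
  ]
}}

```text
clock: 8.73
position: [0.4798, -0.108, 0.0549]
tool_rot: [-3.14, -0.0, 1.621]
force: [-0.4, -0.2, -0.0]
grip_width: 0.062
```

```bash
python3 look.py c wrist
```

```text
8.7333 [ 0.4798 -0.108   0.0549] [-3.14  -0.     1.621] 0.061956724124050254 [-0.4 -0.2 -0. ] [ 0.4   0.62 -0.39  2.06  0.44  0.54 -0.26]
```

View pics/cwrist.png

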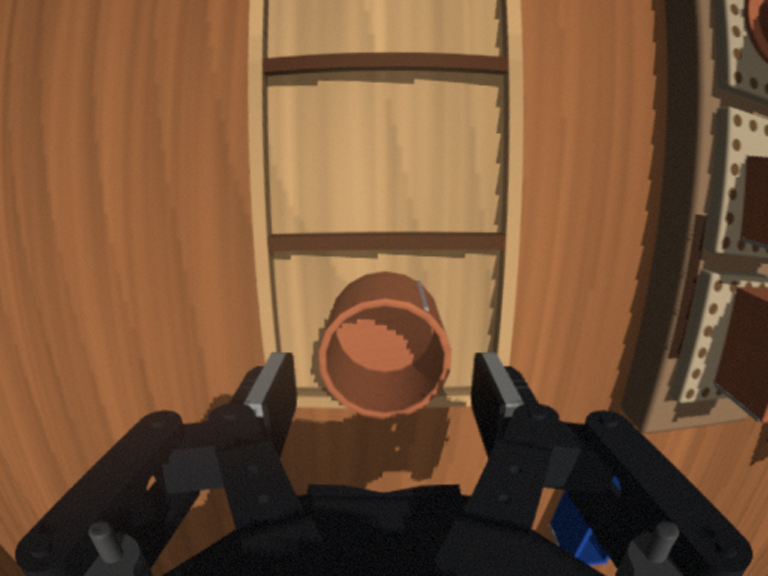

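The cup stands in the rightmost bay. Now the tube.

Call:
{"method": "servo_tool", "body": {
  "plan": [
    [0,0,30,0,-0.45],
    [5,5,65,0,-0.45],
    [25,23,85,0,-0.8],
    [50,47,92,0,-0.8],
    [76,71,92,0,-0.8],
    [102,96,92,0,-0.8],
    [128,120,92,0,-0.8],
    [152,143,92,0,-0.8],
    [168,157,92,0,-0.8],
    [173,162,92,0,-0.8]
  ]
}}

```text
clock: 9.62
position: [0.6548, 0.0572, 0.1468]
tool_rot: [3.141, -0.002, 1.624]
force: [-0.1, -0.1, -0.6]
grip_width: 0.0768
```

Call:
{"method": "servo_tool", "body": {
  "plan": [
    [0,0,0,0,-0.8],
    [0,0,0,0,-0.8],
    [0,0,0,0,-0.8],
    [0,0,0,0,-0.8],
    [0,0,0,0,-0.8],
    [0,0,0,0,-0.8],
    [0,0,0,0,-0.8],
    [0,0,0,0,-0.8],
    [0,0,0,0,-0.8],
    [0,0,0,0,-0.8]
  ]
}}

```text
clock: 10.45
position: [0.6533, 0.0537, 0.1465]
tool_rot: [-3.142, 0.0, 1.621]
force: [-0.0, 0.3, 0.4]
grip_width: 0.0768
```

```bash
python3 look.py d wrist
```

```text
10.45 [0.6533 0.0537 0.1465] [-3.142  0.     1.621] 0.07680225063589485 [-0.   0.3  0.4] [ 0.12  0.7  -0.46  1.57  0.35  0.96 -0.4 ]
```

View pics/dwrist.png

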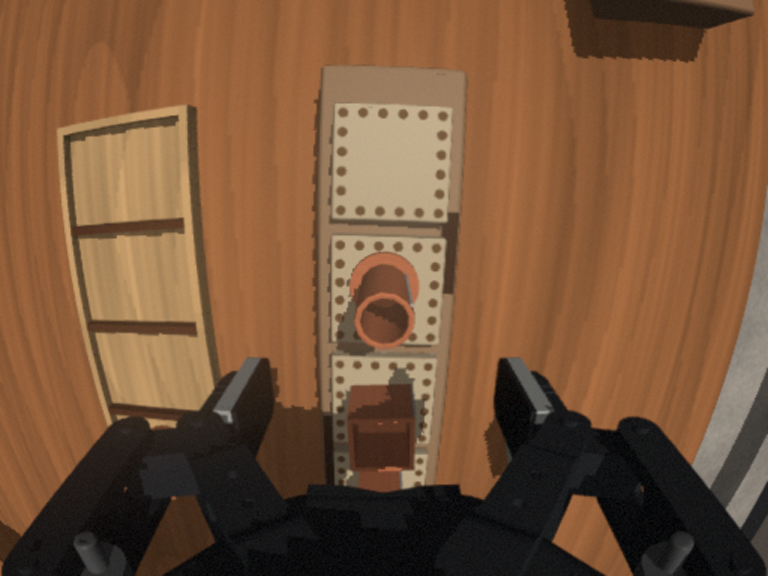

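Call:
{"method": "servo_tool", "body": {
  "plan": [
    [0,0,-20,0,-0.8],
    [0,0,-40,0,-0.8],
    [0,0,-60,0,-0.8],
    [0,0,-76,0,-0.8],
    [0,0,-84,0,-0.8],
    [0,0,-86,0,-0.8],
    [0,0,-86,0,-0.8],
    [0,0,-86,0,0.3],
    [0,0,-86,0,0.7],
    [0,0,-86,0,1]
  ]
}}

```text
clock: 11.33
position: [0.6537, 0.0538, 0.0614]
tool_rot: [3.14, -0.0, 1.621]
force: [-0.2, 0.7, -0.5]
grip_width: 0.0416
```

Call:
{"method": "servo_tool", "body": {
  "plan": [
    [0,0,0,0,1],
    [0,0,0,0,1],
    [0,0,0,0,1],
    [0,0,0,0,1],
    [0,0,0,0,1],
    [0,0,8,0,1],
    [0,0,24,0,1],
    [0,0,45,0,1],
    [0,0,70,0,1],
    [0,0,85,0,1]
  ]
}}

```text
clock: 12.17
position: [0.6538, 0.0539, 0.1484]
tool_rot: [3.14, -0.0, 1.621]
force: [0.1, -0.0, -0.4]
grip_width: 0.0275
```

```bash
python3 look.py e wrist
```

```text
12.1667 [0.6538 0.0539 0.1484] [ 3.14  -0.     1.621] 0.027452678236272197 [ 0.1 -0.  -0.4] [ 0.12  0.69 -0.46  1.57  0.35  0.96 -0.4 ]
```

View pics/ewrist.png

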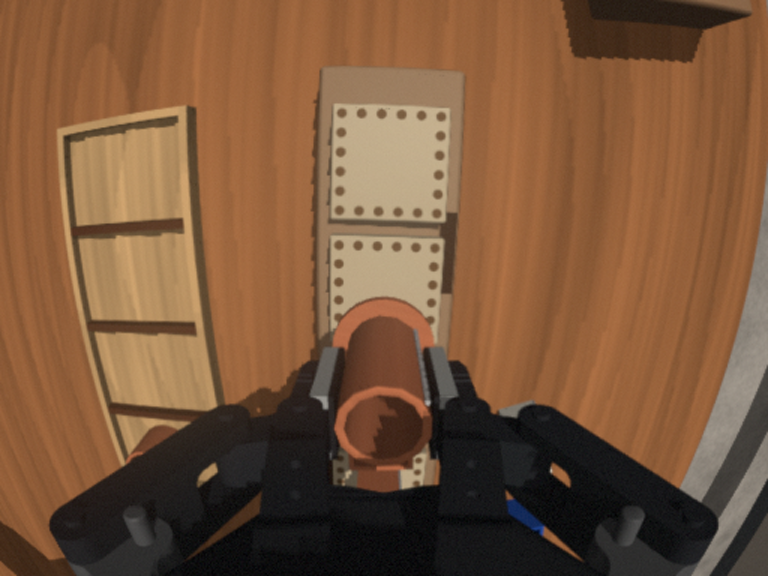

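Call:
{"method": "servo_tool", "body": {
  "plan": [
    [-12,-6,0,0,1],
    [-35,-17,0,0,1],
    [-62,-31,0,0,1],
    [-90,-44,0,0,1],
    [-118,-58,0,0,1],
    [-144,-71,0,0,1],
    [-163,-81,0,0,1],
    [-173,-86,0,0,1],
    [-176,-87,0,0,1],
    [-176,-87,0,0,1]
  ]
}}

```text
clock: 13.05
position: [0.4776, -0.0333, 0.1459]
tool_rot: [3.141, 0.0, 1.62]
force: [0.4, -0.3, -1.0]
grip_width: 0.0272
```

Call:
{"method": "servo_tool", "body": {
  "plan": [
    [0,0,-8,0,1],
    [0,0,-24,0,1],
    [0,0,-42,0,1],
    [0,0,-60,0,1],
    [0,0,-76,0,1],
    [0,0,-90,0,1],
    [0,0,-98,0,1],
    [0,0,-103,0,1],
    [0,0,-105,0,1],
    [0,0,-105,0,1]
  ]
}}

```text
clock: 13.88
position: [0.4776, -0.0329, 0.0403]
tool_rot: [-3.142, -0.0, 1.621]
force: [-1.2, 0.2, -2.0]
grip_width: 0.0275
```

```bash
python3 look.py f wrist
```

```text
13.8833 [ 0.4776 -0.0329  0.0403] [-3.142 -0.     1.621] 0.02750502847227608 [-1.2  0.2 -2. ] [ 0.23  0.63 -0.38  2.1   0.48  0.49 -0.46]
```

View pics/fwrist.png

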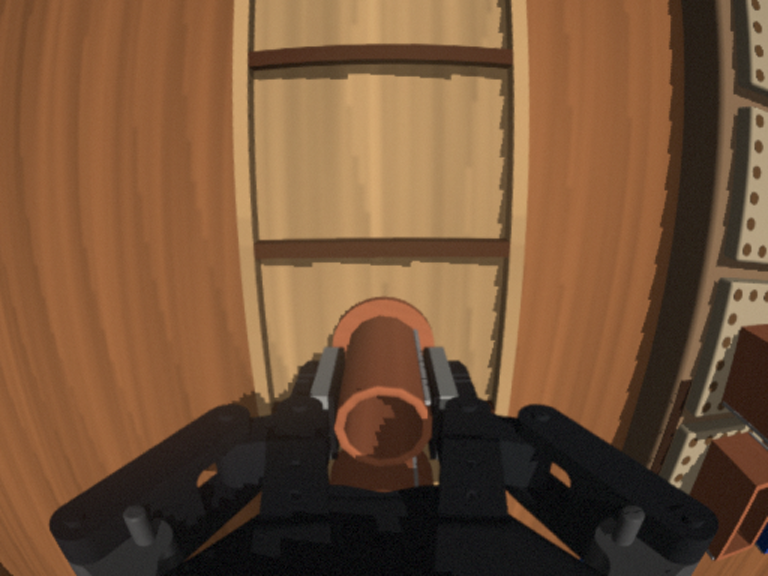

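Call:
{"method": "servo_tool", "body": {
  "plan": [
    [0,0,-2,0,1],
    [0,0,-4,0,1],
    [0,0,-6,0,1],
    [0,0,-7.5,0,1],
    [0,0,-8.5,0,1],
    [0,0,-9,0,1],
    [0,0,-9.4,0,1],
    [0,0,-9.7,0,1],
    [0,0,-10,0,1],
    [0,0,-10,0,1]
  ]
}}

```text
clock: 14.77
position: [0.4773, -0.0333, 0.0305]
tool_rot: [-3.142, -0.0, 1.621]
force: [-1.2, 0.9, -1.2]
grip_width: 0.0276
```

Call:
{"method": "servo_tool", "body": {
  "plan": [
    [0,0,-0.2,0,1],
    [0,0,-0.4,0,1],
    [0,0,-0.6,0,1],
    [0,0,-0.8,0,1],
    [0,0,-0.9,0,1],
    [0,0,-1.0,0,1],
    [0,0,-1.0,0,1],
    [0,0,-1.0,0,1],
    [0,0,-1.0,0,1],
    [0,0,-1.0,0,1]
  ]
}}

```text
clock: 15.6
position: [0.4773, -0.0332, 0.0295]
tool_rot: [-3.142, -0.0, 1.621]
force: [-0.2, 0.1, -1.5]
grip_width: 0.0275
```

Call:
{"method": "servo_tool", "body": {
  "plan": [
    [0,0,-0.1,0,1],
    [0,0,-0.2,0,1],
    [0,0,-0.3,0,1],
    [0,0,-0.4,0,1],
    [0,0,-0.5,0,1],
    [0,0,-0.6,0,1],
    [0,0,-0.7,0,1],
    [0,0,-0.8,0,1],
    [0,0,-0.8,0,1],
    [0,0,-0.8,0,1]
  ]
}}

```text
clock: 16.43
position: [0.4773, -0.0333, 0.0292]
tool_rot: [3.141, 0.0, 1.621]
force: [-4.2, 0.7, 16.1]
grip_width: 0.0273
```

Call:
{"method": "servo_tool", "body": {
  "plan": [
    [0,0,0.4,0,1],
    [0,0,0.4,0,0.6],
    [0,0,0.4,0,0.3],
    [0,0,0.4,0,0],
    [0,0,0.4,0,-0.3],
    [0,0,0.4,0,-0.3],
    [0,0,0.4,0,-0.3],
    [0,0,10,0,-0.3],
    [0,0,30,0,-0.3],
    [0,0,55,0,-0.3]
  ]
}}

```text
clock: 17.27
position: [0.4764, -0.033, 0.084]
tool_rot: [-3.139, -0.0, 1.621]
force: [-0.0, -0.6, 0.5]
grip_width: 0.0558
```

```bash
python3 look.py g wrist
```

```text
17.2667 [ 0.4764 -0.033   0.084 ] [-3.139 -0.     1.621] 0.05582460625606972 [-0.  -0.6  0.5] [ 0.28  0.56 -0.44  2.08  0.41  0.59 -0.4 ]
```

View pics/gwrist.png

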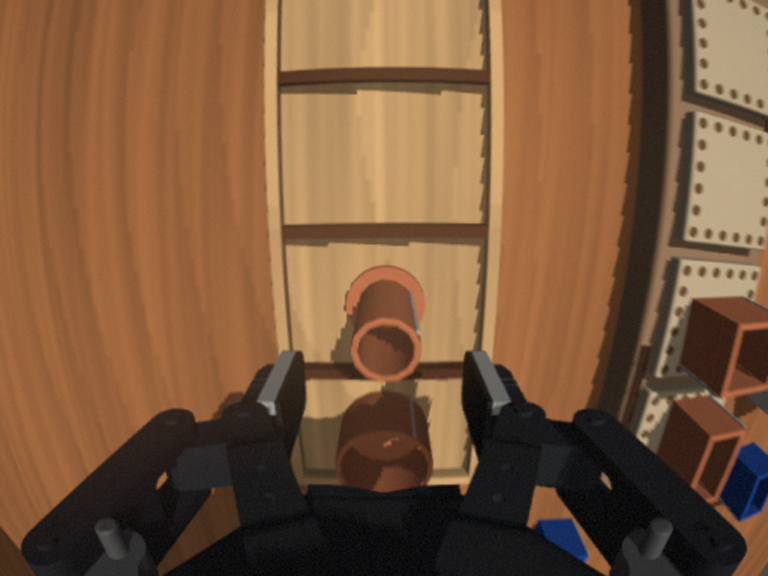

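Tube upright in the second bay from the right. Now the square.

Call:
{"method": "servo_tool", "body": {
  "plan": [
    [0,0,25,0,-0.4],
    [12,0,48,0.01,-0.8],
    [35,1,57,0.02,-0.8],
    [62,1,57,0.03,-0.8],
    [90,1,57,0.04,-0.8],
    [120,2,57,0.04,-0.8],
    [146,2,57,0.04,-0.8],
    [166,2,57,0.04,-0.8],
    [176,2,57,0.04,-0.8],
    [178,2,57,0.04,-0.8]
  ]
}}

```text
clock: 18.15
position: [0.6565, -0.031, 0.1409]
tool_rot: [3.141, -0.001, 1.661]
force: [-0.4, 0.4, 0.4]
grip_width: 0.0768
```

Call:
{"method": "servo_tool", "body": {
  "plan": [
    [0,0,0,0,-0.8],
    [0,0,0,0,-0.8],
    [0,0,0,0,-0.8],
    [0,0,0,0,-0.8],
    [0,0,0,0,-0.8],
    [0,0,0,0,-0.8],
    [0,0,0,0,-0.8],
    [0,0,0,0,-0.8],
    [0,0,0,0,-0.8],
    [0,0,0,0,-0.8]
  ]
}}

```text
clock: 18.98
position: [0.6553, -0.0312, 0.1407]
tool_rot: [-3.142, 0.0, 1.661]
force: [0.3, 0.6, 0.5]
grip_width: 0.0772
```

```bash
python3 look.py i wrist
```

```text
18.9833 [ 0.6553 -0.0312  0.1407] [-3.142  0.     1.661] 0.07723143090139394 [0.3 0.6 0.5] [ 0.26  0.71 -0.47  1.57  0.37  0.95 -0.24]
```

View pics/iwrist.png

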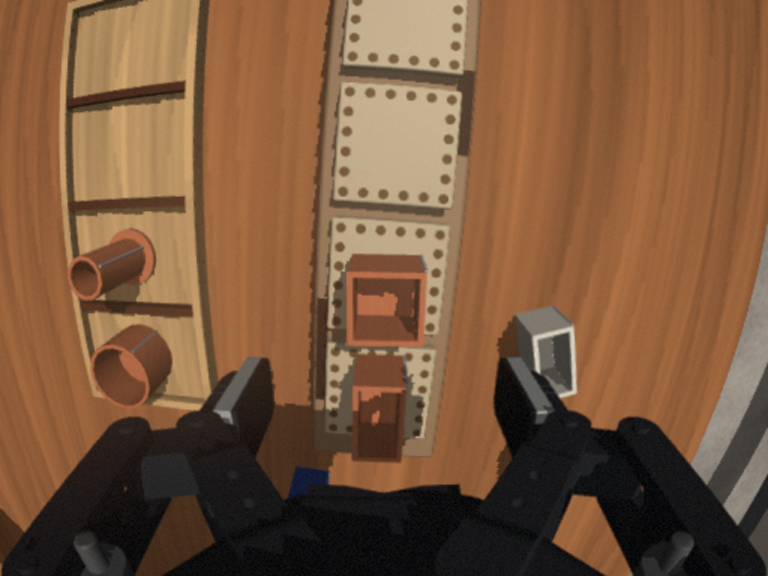

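Call:
{"method": "servo_tool", "body": {
  "plan": [
    [0,0,-20,0,-0.8],
    [0,0,-40,0,-0.8],
    [0,0,-60,0,-0.8],
    [0,0,-78,0,-0.8],
    [0,0,-87,0,-0.8],
    [0,0,-90,0,-0.8],
    [0,0,-90,0,-0.8],
    [0,0,-90,0,0.2],
    [0,0,-90,0,0.6],
    [0,0,-90,0,1]
  ]
}}

```text
clock: 19.87
position: [0.6558, -0.0313, 0.0517]
tool_rot: [3.14, 0.0, 1.661]
force: [0.1, -0.2, 0.6]
grip_width: 0.0417
```

Call:
{"method": "servo_tool", "body": {
  "plan": [
    [0,0,0,0,1],
    [0,0,0,0,1],
    [0,0,0,0,1],
    [0,0,0,0,1],
    [0,0,0,0,1],
    [0,0,8,0,1],
    [0,0,24,0,1],
    [0,0,45,0,1],
    [0,0,65,0,1],
    [0,0,80,0,1]
  ]
}}

```text
clock: 20.7
position: [0.6556, -0.0312, 0.1331]
tool_rot: [3.14, 0.0, 1.661]
force: [-0.3, -0.2, -1.2]
grip_width: 0.0376
```

```bash
python3 look.py j wrist
```

```text
20.7 [ 0.6556 -0.0312  0.1331] [3.14  0.    1.661] 0.03760858920152936 [-0.3 -0.2 -1.2] [ 0.25  0.71 -0.47  1.58  0.37  0.94 -0.25]
```

View pics/jwrist.png

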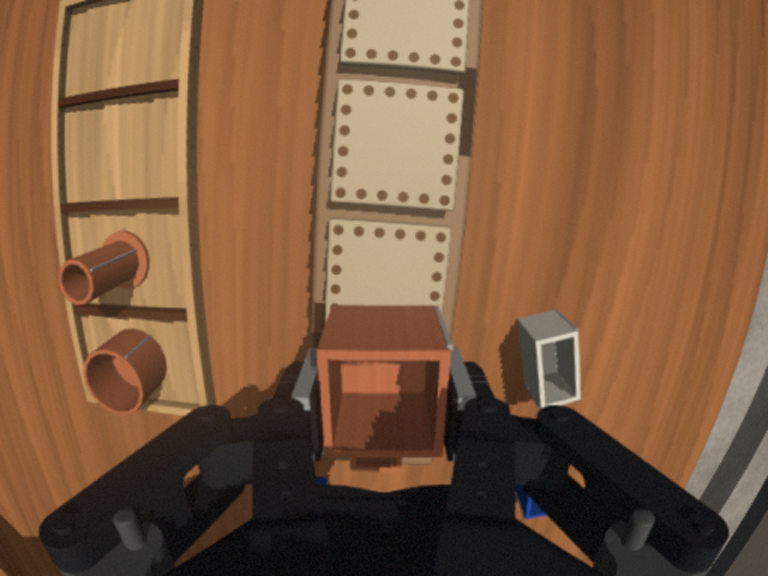

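Call:
{"method": "servo_tool", "body": {
  "plan": [
    [-12,4,5,-0.01,1],
    [-36,14,5,-0.02,1],
    [-64,25,5,-0.03,1],
    [-94,37,5,-0.04,1],
    [-122,48,5,-0.04,1],
    [-149,59,5,-0.04,1],
    [-169,67,5,-0.04,1],
    [-180,72,5,-0.04,1],
    [-183,73,5,-0.04,1],
    [-183,73,5,-0.04,1]
  ]
}}

```text
clock: 21.58
position: [0.4722, 0.0419, 0.1362]
tool_rot: [3.141, 0.0, 1.622]
force: [0.8, -0.7, -1.0]
grip_width: 0.0375
```

Call:
{"method": "servo_tool", "body": {
  "plan": [
    [0,0,-8,0,1],
    [0,0,-24,0,1],
    [0,0,-42,0,1],
    [0,0,-60,0,1],
    [0,0,-76,0,1],
    [0,0,-90,0,1],
    [0,0,-98,0,1],
    [0,0,-102,0,1],
    [0,0,-103,0,1],
    [0,0,-103,0,1]
  ]
}}

```text
clock: 22.42
position: [0.4726, 0.0417, 0.0327]
tool_rot: [3.141, -0.0, 1.621]
force: [0.2, -0.9, -1.5]
grip_width: 0.0377
```

```bash
python3 look.py k wrist
```

```text
22.4167 [0.4726 0.0417 0.0327] [ 3.141 -0.     1.621] 0.037677479205125895 [ 0.2 -0.9 -1.5] [ 0.07  0.65 -0.37  2.11  0.5   0.47 -0.64]
```

View pics/kwrist.png

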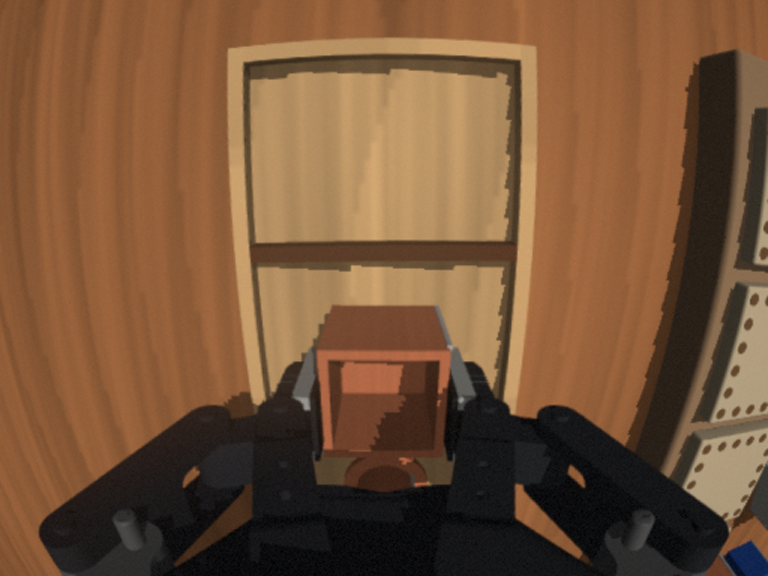

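Call:
{"method": "servo_tool", "body": {
  "plan": [
    [0,0,-3,0,1],
    [0,0,-6,0,1],
    [0,0,-8,0,1],
    [0,0,-9.5,0,1],
    [0,0,-10.5,0,1],
    [0,0,-11,0,1],
    [0,0,-11.3,0,1],
    [0,0,-11.5,0,1],
    [0,0,-11.5,0,1],
    [0,0,-11.5,0,1]
  ]
}}

```text
clock: 23.3
position: [0.4723, 0.0417, 0.0212]
tool_rot: [3.142, 0.0, 1.621]
force: [0.1, 1.1, -1.3]
grip_width: 0.0374
```

Call:
{"method": "servo_tool", "body": {
  "plan": [
    [0,0,-0.1,0,1],
    [0,0,-0.2,0,1],
    [0,0,-0.3,0,1],
    [0,0,-0.4,0,1],
    [0,0,-0.5,0,1],
    [0,0,-0.6,0,1],
    [0,0,-0.7,0,1],
    [0,0,-0.8,0,1],
    [0,0,-0.8,0,1],
    [0,0,-0.8,0,1]
  ]
}}

```text
clock: 24.13
position: [0.4723, 0.0417, 0.0204]
tool_rot: [-3.142, 0.0, 1.621]
force: [-0.4, -0.1, -2.0]
grip_width: 0.0373
```

Call:
{"method": "servo_tool", "body": {
  "plan": [
    [0,0,-0.1,0,1],
    [0,0,-0.2,0,1],
    [0,0,-0.3,0,1],
    [0,0,-0.4,0,1],
    [0,0,-0.5,0,1],
    [0,0,-0.6,0,1],
    [0,0,-0.7,0,1],
    [0,0,-0.8,0,1],
    [0,0,-0.8,0,1],
    [0,0,-0.8,0,1]
  ]
}}

```text
clock: 24.97
position: [0.4723, 0.0418, 0.0197]
tool_rot: [3.142, 0.0, 1.621]
force: [-1.5, -0.9, 5.3]
grip_width: 0.0372
```

Light contact, 5 N. Release (opening about 55 mm) and rise.

Call:
{"method": "servo_tool", "body": {
  "plan": [
    [0,0,0,0,0.6],
    [0,0,0,0,0.2],
    [0,0,0,0,0],
    [0,0,0,0,-0.3],
    [0,0,0,0,-0.3],
    [0,0,0,0,-0.3],
    [0,0,0,0,-0.3],
    [0,0,10,0,-0.3],
    [0,0,30,0,-0.3],
    [0,0,55,0,-0.3]
  ]
}}

```text
clock: 25.8
position: [0.4714, 0.0419, 0.075]
tool_rot: [-3.139, -0.0, 1.621]
force: [1.2, -0.5, 0.3]
grip_width: 0.0553
```

```bash
python3 look.py l wrist
```

```text
25.8 [0.4714 0.0419 0.075 ] [-3.139 -0.     1.621] 0.055325420416180146 [ 1.2 -0.5  0.3] [ 0.12  0.57 -0.44  2.09  0.44  0.57 -0.58]
```

View pics/lwrist.png

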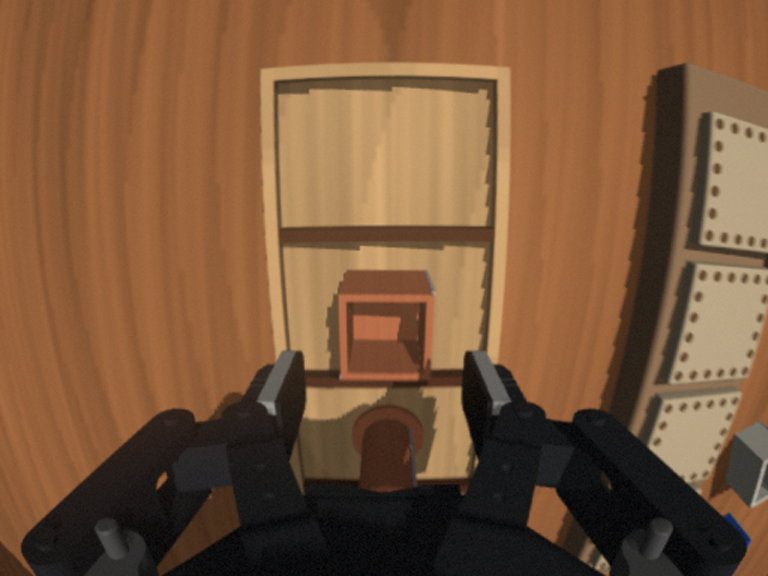

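Square sits flat in its bay. Now the oblong.

Call:
{"method": "servo_tool", "body": {
  "plan": [
    [0,0,30,0,-0.4],
    [10,-8,55,0.01,-0.8],
    [33,-25,66,0.015,-0.8],
    [60,-45,66,0.015,-0.8],
    [88,-66,66,0.015,-0.8],
    [116,-87,66,0.015,-0.8],
    [144,-108,66,0.015,-0.8],
    [168,-126,66,0.015,-0.8],
    [181,-136,66,0.015,-0.8],
    [185,-139,66,0.015,-0.8]
  ]
}}

```text
clock: 26.68
position: [0.6586, -0.0995, 0.1409]
tool_rot: [3.141, -0.0, 1.633]
force: [-0.2, 0.4, 0.6]
grip_width: 0.0765
```

Call:
{"method": "servo_tool", "body": {
  "plan": [
    [0,0,0,0,-0.8],
    [0,0,0,0,-0.8],
    [0,0,0,0,-0.8],
    [0,0,0,0,-0.8],
    [0,0,0,0,-0.8],
    [0,0,0,0,-0.8],
    [0,0,0,0,-0.8],
    [0,0,0,0,-0.8],
    [0,0,0,0,-0.8],
    [0,0,0,0,-0.8]
  ]
}}

```text
clock: 27.52
position: [0.6572, -0.0973, 0.1405]
tool_rot: [-3.141, -0.0, 1.636]
force: [0.4, 0.4, -0.4]
grip_width: 0.077
```

```bash
python3 look.py m wrist
```

```text
27.5167 [ 0.6572 -0.0973  0.1405] [-3.141 -0.     1.636] 0.07700064129779542 [ 0.4  0.4 -0.4] [ 0.35  0.72 -0.47  1.55  0.37  0.96 -0.16]
```

View pics/mwrist.png

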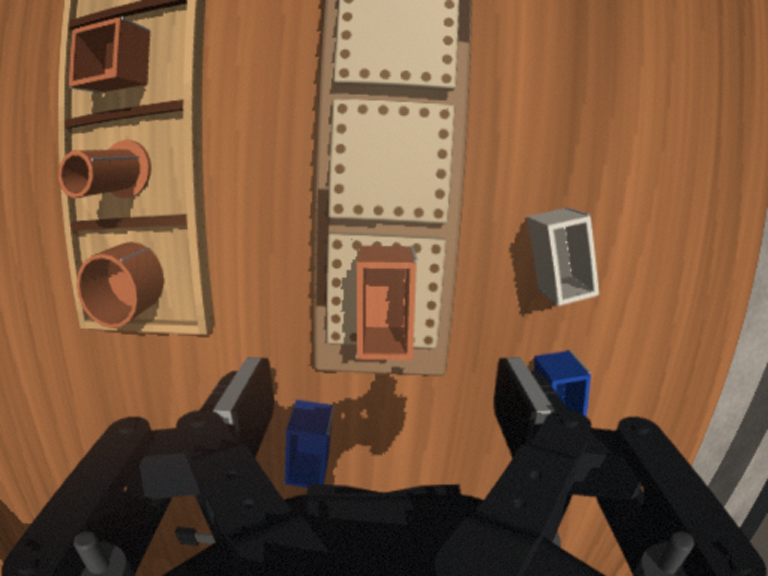

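The copper oblong (385,310) is centred and aligned between the fingers; the blue (310,445), (562,385) and white (565,255) boxes are clear of it.

Call:
{"method": "servo_tool", "body": {
  "plan": [
    [0,0,-20,0,-0.8],
    [0,0,-40,0,-0.8],
    [0,0,-60,0,-0.8],
    [0,0,-78,0,-0.8],
    [0,0,-87,0,-0.8],
    [0,0,-90,0,-0.8],
    [0,0,-90,0,-0.8],
    [0,0,-90,0,0.2],
    [0,0,-90,0,0.6],
    [0,0,-90,0,1]
  ]
}}

```text
clock: 28.4
position: [0.6578, -0.0973, 0.0516]
tool_rot: [3.14, 0.0, 1.636]
force: [0.4, -0.4, -0.7]
grip_width: 0.0419
```

Call:
{"method": "servo_tool", "body": {
  "plan": [
    [0,0,0,0,1],
    [0,0,0,0,1],
    [0,0,0,0,1],
    [0,0,0,0,1],
    [0,0,0,0,1],
    [0,0,8,0,1],
    [0,0,24,0,1],
    [0,0,45,0,1],
    [0,0,65,0,1],
    [0,0,85,0,1]
  ]
}}

```text
clock: 29.23
position: [0.6572, -0.0972, 0.1371]
tool_rot: [3.142, -0.0, 1.636]
force: [0.6, 0.6, -1.5]
grip_width: 0.0277
```

```bash
python3 look.py n wrist
```

```text
29.2333 [ 0.6572 -0.0972  0.1371] [ 3.142 -0.     1.636] 0.02773466594742252 [ 0.6  0.6 -1.5] [ 0.35  0.72 -0.47  1.55  0.37  0.96 -0.17]
```

View pics/nwrist.png

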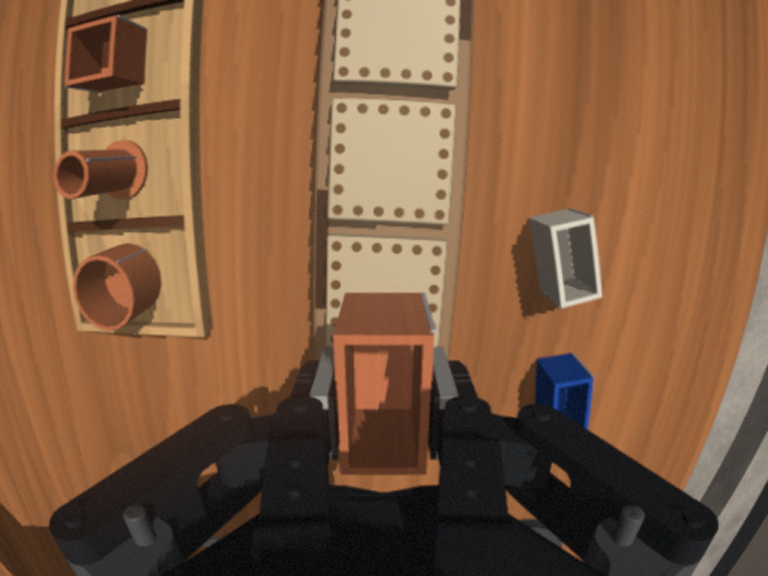

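Call:
{"method": "servo_tool", "body": {
  "plan": [
    [-8,9,0,0,1],
    [-26,29,0,-0.01,1],
    [-48,54,0,-0.015,1],
    [-71,80,0,-0.015,1],
    [-95,107,0,-0.015,1],
    [-119,134,0,-0.015,1],
    [-143,162,0,-0.015,1],
    [-166,188,0,-0.015,1],
    [-182,206,0,-0.015,1],
    [-189,214,0,-0.015,1]
  ]
}}

```text
clock: 30.12
position: [0.4663, 0.1193, 0.1363]
tool_rot: [3.141, -0.0, 1.624]
force: [-0.4, 0.1, -1.4]
grip_width: 0.0274
```

Call:
{"method": "servo_tool", "body": {
  "plan": [
    [0,0,0,0,1],
    [0,0,-5,0,1],
    [0,0,-20,0,1],
    [0,0,-40,0,1],
    [0,0,-60,0,1],
    [0,0,-78,0,1],
    [0,0,-92,0,1],
    [0,0,-100,0,1],
    [0,0,-103,0,1],
    [0,0,-103,0,1]
  ]
}}

```text
clock: 30.95
position: [0.4685, 0.1162, 0.0321]
tool_rot: [-3.141, 0.0, 1.62]
force: [-1.0, -0.3, -0.9]
grip_width: 0.0272
```

```bash
python3 look.py o wrist,side,scene
```

```text
30.95 [0.4685 0.1162 0.0321] [-3.141  0.     1.62 ] 0.02721050063024479 [-1.  -0.3 -0.9] [-0.07  0.66 -0.39  2.09  0.51  0.49 -0.8 ]
```

View pics/owrist.png

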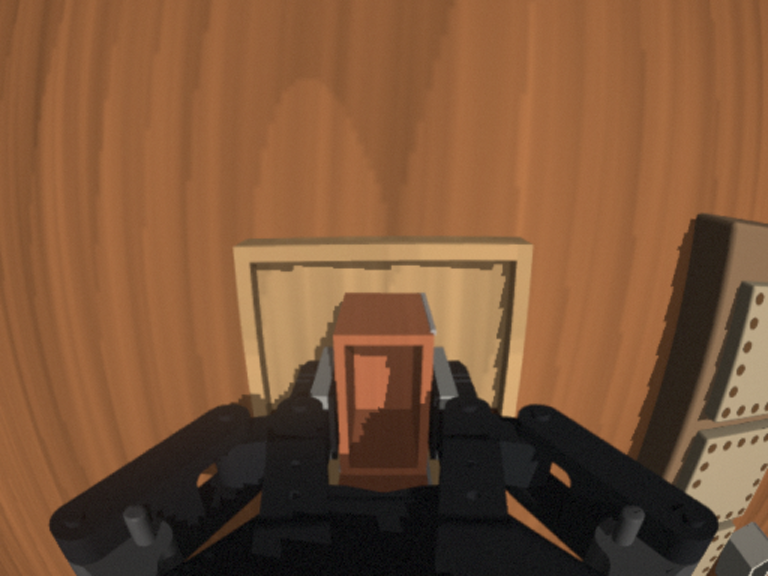

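View pics/oscene.png

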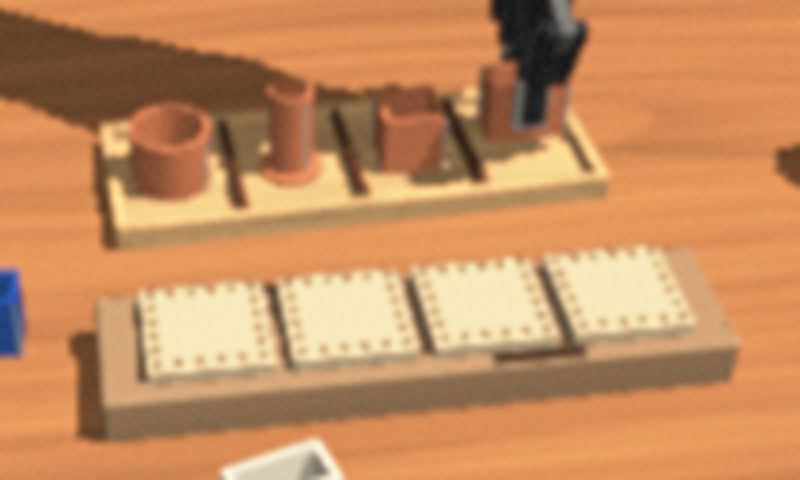

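The oblong hangs over the leftmost bay with both end walls clear.

Call:
{"method": "servo_tool", "body": {
  "plan": [
    [0,0,-3,0,1],
    [0,0,-6,0,1],
    [0,0,-8,0,1],
    [0,0,-9.5,0,1],
    [0,0,-10.5,0,1],
    [0,0,-11,0,1],
    [0,0,-11.3,0,1],
    [0,0,-11.6,0,1],
    [0,0,-11.8,0,1],
    [0,0,-11.8,0,1]
  ]
}}

```text
clock: 31.93
position: [0.4683, 0.1168, 0.0208]
tool_rot: [3.142, -0.0, 1.621]
force: [-0.7, -0.4, -1.0]
grip_width: 0.0275
```

Call:
{"method": "servo_tool", "body": {
  "plan": [
    [0,0,-0.1,0,1],
    [0,0,-0.2,0,1],
    [0,0,-0.3,0,1],
    [0,0,-0.4,0,1],
    [0,0,-0.5,0,1],
    [0,0,-0.6,0,1],
    [0,0,-0.7,0,1],
    [0,0,-0.7,0,1],
    [0,0,-0.7,0,1],
    [0,0,-0.7,0,1]
  ]
}}

```text
clock: 32.77
position: [0.4683, 0.1167, 0.0201]
tool_rot: [-3.142, 0.0, 1.621]
force: [0.3, 0.4, -1.0]
grip_width: 0.0273
```

Call:
{"method": "servo_tool", "body": {
  "plan": [
    [0,0,-0.1,0,1],
    [0,0,-0.2,0,1],
    [0,0,-0.3,0,1],
    [0,0,-0.4,0,1],
    [0,0,-0.5,0,1],
    [0,0,-0.6,0,1],
    [0,0,-0.6,0,1],
    [0,0,-0.6,0,1],
    [0,0,-0.6,0,1],
    [0,0,-0.6,0,1]
  ]
}}

```text
clock: 33.6
position: [0.4683, 0.1167, 0.0195]
tool_rot: [-3.142, -0.0, 1.621]
force: [-0.4, 0.0, -1.0]
grip_width: 0.0275
```

Call:
{"method": "servo_tool", "body": {
  "plan": [
    [0,0,-0.1,0,1],
    [0,0,-0.2,0,1],
    [0,0,-0.3,0,1],
    [0,0,-0.4,0,1],
    [0,0,-0.5,0,1],
    [0,0,-0.6,0,1],
    [0,0,-0.6,0,1],
    [0,0,-0.6,0,1],
    [0,0,-0.6,0,1],
    [0,0,-0.6,0,1]
  ]
}}

```text
clock: 34.43
position: [0.4683, 0.1168, 0.0194]
tool_rot: [3.141, 0.0, 1.621]
force: [-3.9, -1.9, 13.6]
grip_width: 0.0271
```

Contact at 13 N. Ease off, release, rise.

Call:
{"method": "servo_tool", "body": {
  "plan": [
    [0,0,0.3,0,1],
    [0,0,0.3,0,0.6],
    [0,0,0.3,0,0.3],
    [0,0,0.3,0,0],
    [0,0,0.3,0,-0.2],
    [0,0,0.3,0,-0.2],
    [0,0,0.3,0,-0.2],
    [0,0,10,0,-0.2],
    [0,0,30,0,-0.2],
    [0,0,55,0,-0.2]
  ]
}}

```text
clock: 35.27
position: [0.4673, 0.1167, 0.0742]
tool_rot: [-3.139, 0.0, 1.621]
force: [-0.2, 0.1, 0.2]
grip_width: 0.0509
```

Call:
{"method": "servo_tool", "body": {
  "plan": [
    [0,0,30,0,-0.2],
    [0,0,60,0,-0.2],
    [10,10,90,0,-0.2],
    [30,40,110,0,-0.2],
    [50,70,120,0,-0.2],
    [70,100,120,0,-0.2],
    [80,120,120,0,-0.2],
    [90,130,120,0,-0.2],
    [90,130,120,0,-0.2],
    [90,130,120,0,-0.2]
  ]
}}

```text
clock: 36.1
position: [0.5579, 0.247, 0.1941]
tool_rot: [-3.141, -0.0, 1.622]
force: [-0.4, 0.6, 0.3]
grip_width: 0.051
```

```bash
python3 look.py p side,scene
```

```text
36.1 [0.5579 0.247  0.1941] [-3.141 -0.     1.622] 0.05103173587315694 [-0.4  0.6  0.3] [-0.15  0.58 -0.53  1.66  0.34  0.99 -0.75]
```

View pics/pscene.png

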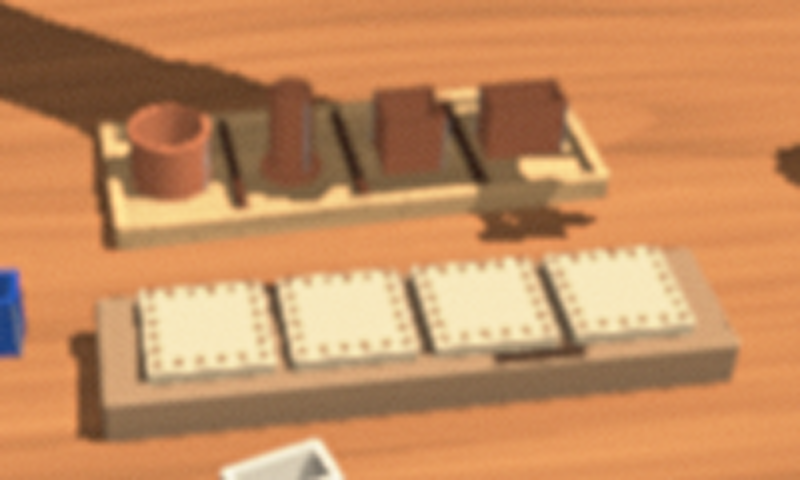

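View pics/pside.png

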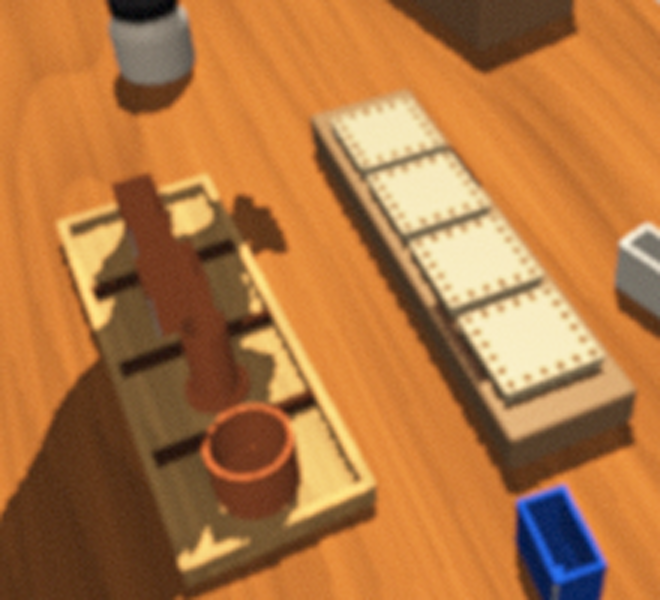

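Both pictures show all four blanks upright in their bays, from the robot's right: cup (170,150), tube (290,135), square (408,130), oblong (522,118) in the scene crop. Nothing touches them, so I'm handing in.

```bash
python3 -c "
from workcell import bot
o=bot.observe();print(o['clock'],o['force'].round(1));print(bot.job_done())"
```

```text
36.2 [-0.1  0.5  1. ]
the job is handed in; nothing more can be done
None
```

All four blanks are in the tray in reverse order. From the robot's right the bays hold the cup, the tube, the square and the oblong, which stood furthest left to furthest right on the brick. I handed the job in at 36.2 s.

- **Final pictures:** the scene and side views show all four upright, one to a bay, with the tiles empty and the gripper clear. In these views the square, tube and oblong are in the arm's shadow. I saw the square and tube clearly just after each was released, but the oblong has only these shadowed views.
- **Cup touchdown:** the cup met the floor about 2 mm sooner than I had calculated, so the wrist force read 48 N for a moment. That is below the 120 N wrist limit, but firmer than the gentle set-down I meant. I backed off to 7 N before letting go.
- **Other touchdowns:** I lowered the other three in smaller steps. They touched down at 5–16 N, and I eased off slightly before releasing the tube and oblong.

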